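# Level the gauging stage and drop the depth rod

## Task

Level the gauging stage: turn its two leaning foot screws until the bubble of each tube vial sits between its two line marks. Only then lower the depth rod into the hole of the block until it bottoms, and leave it down there with the stage still level. Leave the things lying round the stage where they are.

Things in the scene. Friction and masses are not known exactly. Their poses are not given: they have to be found in the camera images.
- stage: Low fixed stage: dark base 200 x 190 x 14 mm (x by y) under an aluminium plate whose top is at 56 mm. Origin: centre of the base's underside; x points back to the gauge column, away from the robot; y left. Yaw varies within 0.2 rad. The plate stands on a ball foot (60 mm behind the centre) and two front feet (45 mm in front, 85 mm to either side), raised by the foot screws.
- left_screw: Knurled round knob of the left foot screw, 34 mm across, 30 mm long, beyond the front left corner; grip it across at any angle. Origin: centre of its outer face, 87 mm up. z: the screw's axis, out of the knob, leaning 30 deg to the left. Stem: 12 mm thick. Stiff (0.12 N m), stays put; stops at 1.5 rad. Clockwise, facing the knob, raises the left front foot, which starts 0.6 to 1.3 rad too low.
- right_screw: The same knob beyond the front right corner, its axis leaning 30 deg to the right; clockwise raises the right front foot, which starts too high (0.6 to 1.3 rad to be turned back, anticlockwise).
- rod_cap (a point): Top centre of the depth rod's cap, a dark round head 32 mm across and 18 mm tall on an upright 8 mm rod that slides in the brass bush of the gauge column's arm (arm top 183 mm up), over the hole. 263 mm up when fully raised, 219 mm when bottomed. Nothing is above it.
- depth_rod (a joint): How far the depth rod has been lowered, m: 0 fully up, 0.044 bottomed in the blind hole (15 mm across, 30 mm deep) of the steel block on the plate. It slides stiffly (4 N) and stays where it is left; it may be pushed down on its cap.
- big_nut: Rusty hexagon nut, 38 mm across and 22 mm high, lying in front of the stage; origin at its underside's centre. To be left alone.
- soapstone: Pale flat marking stick, 8 mm thick, about 90 mm long, lying in front of the stage; to be left alone.
- wood_wedge: Softwood wedge, 68 x 106 x 26 mm, left of the stage; to be left alone.
- grease_tin: Round tin, 64 mm across, 47 mm high, right of the stage; to be left alone.
- hoof_model: Dried hoof, 118 x 126 x 70 mm, far left; to be left alone.
- tape_measure: Tape measure, 61 x 84 x 58 mm, far right; to be left alone.
- shoe_2: Rusty horseshoe, 140 x 137 x 9 mm, lying at the front left; to be left alone.
- left_vial_center (a point): Middle of the left tube vial, on top of the tube, 80 mm up: a black tube 22 mm thick, 72 mm long, steel ends, lying on the plate along the line from the back foot to the left screw's foot (11 mm in front of the stage's centre, 58 mm to the left), with two pale line marks round it, 27 mm apart in the clear.
- left_bubble (a point): Centre of the left vial's bubble, a pale blob 18 mm long and 10 mm wide on top of the black tube. It goes to the high end, at once, and feels the left screw alone: turning that screw clockwise moves it 13 mm per rad along the tube, away from the gauge column towards the left screw.
- right_vial_center (a point): Middle of the right tube vial, on top of the tube, 80 mm up: a black tube 22 mm thick, 72 mm long, steel ends, lying on the plate along the line from the back foot to the right screw's foot (11 mm in front of the stage's centre, 58 mm to the right), with two pale line marks round it, 27 mm apart in the clear.
- right_bubble (a point): Centre of the right vial's bubble, a pale blob 18 mm long and 10 mm wide on top of the black tube. It goes to the high end, at once, and feels the right screw alone: turning that screw clockwise moves it 13 mm per rad along the tube, away from the gauge column towards the right screw.

How it is judged:
On the way, in this order (a step that is already met when the one before it is completed fails the run):
1. both bubbles between their line marks, with the depth rod still up (horizontal distance between left_bubble and left_vial_center below 0.0045 m and horizontal distance between right_bubble and right_vial_center below 0.0045 m and value of joint depth_rod below 0.018 m), for 0.4 s.
2. depth rod bottomed in the hole (value of joint depth_rod above 0.042 m), for 0.2 s.
At the end, for the whole second after the job is handed in: Each bubble's centre is within 4.5 mm of the middle of its vial (between the marks), and the depth rod is bottomed in the hole, lowered by more than 42 mm of its 44 mm (horizontal distance between left_bubble and left_vial_center below 0.0045 m and horizontal distance between right_bubble and right_vial_center below 0.0045 m and value of joint depth_rod above 0.042 m); the robot touches nothing.
It fails at once if a thing lying round the stage was shifted by more than 40 mm (distance of any of big_nut, soapstone, wood_wedge, grease_tin, hoof_model, tape_measure, shoe_2 from where it was at the start of the episode above 0.04 m).
It also fails if it takes over 58 s, if anything falls off the work surface, if the arm or the gripper's body presses on something with over 40 N, if the wrist force passes 120 N, or if a joint passes its speed limit or range.

## Robot

A 7-joint arm with a two-finger parallel gripper is mounted at the origin on a cart in front of the work surface, level with it; the furniture and walls round the work are solid. World frame = base frame: x ahead of the robot, y to its left, z up, the work surface at z = 0. Lengths are in m, angles in rad, forces in N, time in s.
With the tool pointing down it reaches from about 0.4 to 0.85 m from the base axis. Payload 4.5 kg.
Tool frame: the origin (TCP) lies at the very end of the fingers, on their centre line; the grasp point (between the pads) lies 19 mm behind it (tcp_to_grasp is the distance from the TCP to the grasp point, in m); z points along the fingers, y is the line along which they close (so a half turn about z gives the same grasp; the last joint's range is limited). The gripper opens to 85 mm and grips with 20 to 120 N. Pads are 22 mm wide; open, the fingers measure 114 mm over their backs; the gripper's body (76 mm by 85 mm) begins 54 mm behind the grasp point. The pads swing forward as they close: fully open they stand 13 mm farther back than shut.
Start: joints at [-1.204, 0.689, -0.195, 1.565, 0.157, 0.902, -0.215], TCP at [0.204, 0.591, 0.231] pointing down, gripper open.
Joint ranges: [-3.01, 3.01], [-0.46, 2.08], [-1.47, 1.51], [0.13, 2.56], [-1, 4.14], [0.04, 2.09], [-2.66, 2.66]. Speed limits (rad/s): [2.57, 2.57, 3.14, 3.14, 3.14, 3.14, 3.14].

## Interface

Orientations are given as a unit quaternion [x, y, z, w].
In Python, from cell import goto, move_linear, set_joints, set_gripper, hold, inverse_kinematics, get_state, capture, get_calibration, Unreachable, finish_job, tcp_to_grasp gives the robot as it stands. Calls block until the motion is done:
- goto(position, orientation): joint-space move of the TCP to a pose.
- move_linear(position, rotation=None, max_speed=0.15): straight line of the TCP; rotation=None keeps the orientation; max_speed is the mean speed in m/s.
- set_joints(angles): joint-space move.
- set_gripper(opening, squeeze=None): opening from 0.0 (shut) to 1.0 (fully open); squeeze is the grip in N (None keeps the last); returns when the fingers have stopped.
- hold(seconds).
- inverse_kinematics(position, orientation): joint angles nearest the present ones, or None.
- get_state(): the state.
- capture(name): name is "side" or "top" or "wrist"; returns (picture, depth): 420x560x3 uint8, red, green, blue; 420x560 float32, m along the optical axis (not along the pixel's ray), 0 where there is no reading.
- get_calibration(name): a dict with "camera_matrix" (3x3 intrinsics, pixels), "view" (4x4, takes a point from world to camera coordinates); the wrist camera has in their place "mount" (4x4, takes a point from camera to tool coordinates, whose origin is the TCP and whose axes are the flange's). Camera axes: x right, y down, z forward; pixel columns grow to the right and rows downward; lengths in m; the calibration is good to about 2 mm. The wrist camera is an equidistant fisheye: a pixel r from the principal point sees the ray r / f radians off the axis. A picture is of the moment at which its call begins: read the wrist's pose just before it. get_calibration takes no time and is no camera call.
A pose or a line that the arm cannot do raises Unreachable and nothing moves.
- finish_job(): hands the job in; it is judged then, once.
The state is a dict: "t": time; "q": joint angles; "qvel": joint speeds; "tau": joint torques, N m; "ee_pos": TCP position; "orientation": TCP orientation; "contact_force": force on the tool from outside, world axes, zero at the start; "moment": the same for the moment, N m; "grip_width": opening from 0.0 (shut) to 1.0 (fully open); "grip_force": force on a finger pad.
Only numpy, scipy, OpenCV 4.12 (cv2) and the standard library are available. Lean on these libraries where they do the work, as an engineer would, in place of code of your own. Each camera call takes 0.05 s, during which the arm holds its last target. There are 200 camera calls.

## Working session

There is one attempt and no reset: what is moved stays moved. The work goes in short steps, each a Python script; the robot and the scene stay as the last script left them, time stands still between calls to the robot, and variables do not carry over. Pictures are saved under pics/ and viewed, at most 10 in all, crops included, and the job is handed in when it is done.

```bash
mkdir -p pics; ls
python3 - <<'E'
from cell import *
import cv2,numpy as np
for n in ("top","side"):
    p,d=capture(n); cv2.imwrite(f"pics/{n}0.png",p[:,:,::-1]); np.save(f"pics/{n}0.npy",d)
    c=get_calibration(n); print(n,np.round(c["camera_matrix"],1).tolist(),np.round(c["view"],4).tolist())
print(get_calibration("wrist"),tcp_to_grasp,get_state())
E
```

```text
pics
top [[414.6, 0.0, 284.1], [0.0, 414.6, 213.2], [0.0, 0.0, 1.0]] [[-0.0058, -0.9999, 0.0137, -0.0587], [-0.9969, 0.0047, -0.0784, 0.5012], [0.0783, -0.0141, -0.9968, 1.2109], [0.0, 0.0, 0.0, 1.0]]
side [[433.8, 0.0, 282.5], [0.0, 433.8, 209.3], [0.0, 0.0, 1.0]] [[0.8991, -0.4377, 0.0023, -0.4437], [-0.2378, -0.4927, -0.8371, 0.2583], [0.3675, 0.7521, -0.5471, 1.2096], [0.0, 0.0, 0.0, 1.0]]
{'camera_matrix': array([[325.1922621 ,   0.        , 276.25912211],
       [  0.        , 325.1922621 , 210.27201856],
       [  0.        ,   0.        ,   1.        ]]), 'mount': array([[-7.03481704e-04, -9.58940431e-01, -2.83606690e-01,
         7.21386251e-02],
       [ 9.99999739e-01, -7.20712987e-04, -4.35839425e-05,
        -6.81344653e-04],
       [-1.62604620e-04, -2.83606647e-01,  9.58940688e-01,
        -1.42985657e-01],
       [ 0.00000000e+00,  0.00000000e+00,  0.00000000e+00,
         1.00000000e+00]])} 0.0187 {'t': 0.1, 'q': array([-1.20423403,  0.68992555, -0.19452796,  1.56622708,  0.15730762,
        0.90251252, -0.21506789]), 'qvel': array([ 0.00027007, -0.00322254,  0.00022412, -0.00068997,  0.00097679,
        0.0009503 ,  0.0006595 ]), 'tau': array([-3.56588273e-03, -5.40599406e+01, -1.27162378e+00, -1.58985955e+01,
        9.37983423e-03,  4.31867564e-03, -2.47988169e-06]), 'ee_pos': array([0.20400977, 0.59015091, 0.23055203]), 'orientation': array([ 1.65556496e-01,  9.86199950e-01, -8.36393259e-04, -7.84794007e-05]), 'contact_force': array([0.11191816, 0.47039008, 0.17566278]), 'moment': array([ 0.05585427, -0.02909806,  0.02504867]), 'grip_force': 0.0, 'grip_width': 0.9975521745498624}
```

View pics/top0.png

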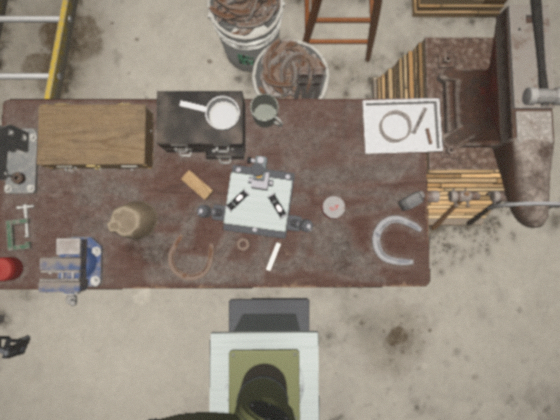

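View pics/side0.png

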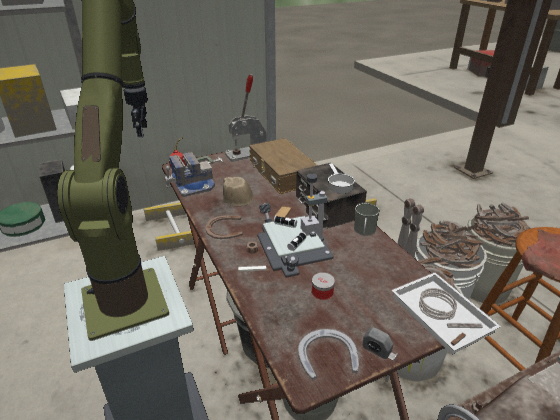

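The top view shows the stage at about (260,200), with knobs near (205,211) and (305,226) and the rod cap near (258,162). I'll enlarge this.

Run:
```python
import cv2
p=cv2.imread("pics/top0.png")[145:265,180:340]
cv2.imwrite("pics/top0c.png",cv2.resize(p,None,fx=5,fy=5,interpolation=cv2.INTER_CUBIC))
```

```text
(no output)
```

View pics/top0c.png

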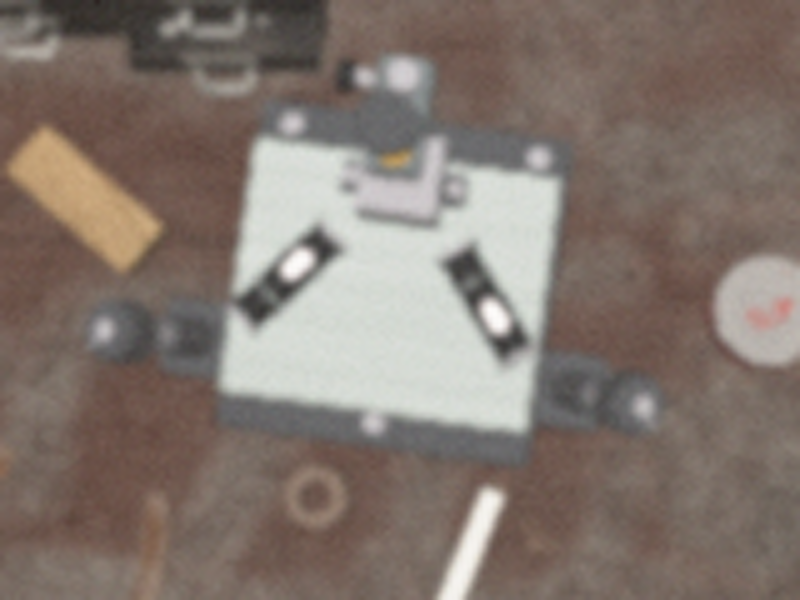

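The crop shows base corners at (268,100), (572,145), (525,465) and (218,425). Knob heads are near (110,330) and (640,403), the cap is a dark disc at (390,120), and the bubbles are at (297,262) and (495,315).

```bash
cat > h.py <<'E'
import numpy as np, cv2
from cell import *
from scipy.spatial.transform import Rotation as R
def px(cal,u,v,z):
    K=cal["camera_matrix"];V=cal["view"];r=V[:3,:3].T@np.linalg.solve(K,[u,v,1.]);o=-V[:3,:3].T@V[:3,3]
    return o+r*(z-o[2])/r[2]
E
python3 - <<'E'
from h import *
c=get_calibration("top");np.set_printoptions(precision=4,suppress=True)
f=lambda u,v,z:px(c,180+(u+.5)/5-.5,145+(v+.5)/5-.5,z)
B=[f(*p,.014) for p in((268,100),(572,145),(525,465),(218,425))]
m=sum(B)/4; print("base",*B,m)
e=(B[0]+B[1]-B[2]-B[3]);l=(B[0]+B[3]-B[1]-B[2]); print("yaw",np.arctan2(e[1],e[0]),np.arctan2(-l[0],l[1]))
y=np.arctan2(e[1]+l[1]*0-l[0],e[0]+l[1])
S=R.from_euler('z',y).as_matrix();print(y)
for n,p in dict(lk=(108,330,.087),rk=(643,404,.087),cap=(390,120,.263),lb=(297,262,.08),rb=(495,315,.08),pl=(255,138,.056),pr=(563,180,.056),pbr=(528,432,.056),pbl=(222,390,.056)).items():
    w=f(*p);print(n,w,S.T@(w-[m[0],m[1],0]))
# bubble displacement
E
```

```text
base [0.6487 0.0907 0.014 ] [ 0.6207 -0.0919  0.014 ] [ 0.4287 -0.0625  0.014 ] [0.4534 0.1196 0.014 ] [0.5379 0.014  0.014 ]
yaw -0.14944089601019894 -0.1434592007039936
-0.14654074223017907
lk [0.5041 0.1717 0.087 ] [-0.0565  0.1511  0.087 ]
rk [ 0.461  -0.1278  0.087 ] [-0.0553 -0.1515  0.087 ]
cap [0.5895 0.0051 0.263 ] [ 0.0524 -0.0013  0.263 ]
lb [0.5428 0.0668 0.08  ] [-0.0029  0.053   0.08  ]
rb [ 0.5122 -0.0451  0.08  ] [-0.0168 -0.0622  0.08  ]
pl [0.6181 0.0936 0.056 ] [0.0677 0.0905 0.056 ]
pr [ 0.5928 -0.0849  0.056 ] [ 0.0688 -0.0898  0.056 ]
pbr [ 0.4468 -0.0637  0.056 ] [-0.0788 -0.0902  0.056 ]
pbl [0.4718 0.1119 0.056 ] [-0.0796  0.0872  0.056 ]
```

```bash
cat >> h.py <<'E'
np.set_printoptions(precision=4,suppress=True)
S=R.from_euler('z',-0.1465)
C=np.array([0.5379,0.0140,0])
face={'L':np.array([.5041,.1717,.087]),'R':np.array([.461,-.1278,.087])}
def ori(s,a):   # tool along the knob axis, camera towards the stage, turned a about tool z
    k=1 if s=='L' else -1
    z=np.array([0,-.5*k,-.866]);x=np.array([0,-.866*k,.5]);y=np.cross(z,x)
    return S*R.from_matrix(np.c_[x,y,z])*R.from_euler('z',a)
def pose(s,a,depth):  # TCP depth below the outer face
    o=ori(s,a);return face[s]+o.as_matrix()[:,2]*depth,o.as_quat()
def wpx(P,pos,quat):  # world -> wrist fisheye pixel
    c=get_calibration("wrist");M=c["mount"];t=R.from_quat(quat).inv().apply(P-pos)
    p=M[:3,:3].T@(t-M[:3,3]);r=np.hypot(p[0],p[1]);th=np.arctan2(r,p[2]);K=c["camera_matrix"]
    return K[0,0]*th*p[:2]/r+K[:2,2]
def wray(u,v,z,pos,quat):  # wrist pixel -> world point at height z
    c=get_calibration("wrist");M=c["mount"];K=c["camera_matrix"];d=np.array([u,v])-K[:2,2];r=np.linalg.norm(d);th=r/K[0,0]
    ray=np.r_[np.sin(th)*d/r,np.cos(th)];q=R.from_quat(quat);o=pos+q.apply(M[:3,3]);w=q.apply(M[:3,:3]@ray)
    return o+w*(z-o[2])/w[2]
E
python3 - <<'E'
from h import *
for s in 'LR':
  for a in(-.9,-.6,-.3,0,.3,.6,.9):
    print(s,a,[ (q if q is None else np.round(q,2)) for q in (inverse_kinematics(*pose(s,a,d)) for d in(-.08,.027))])
print(inverse_kinematics([.5895,.0051,.24],(R.from_euler('z',0)*R.from_euler('x',np.pi)).as_quat()))
p,o=pose('L',-.4,-.07)
goto(p,o);set_gripper(.7,60);st=get_state()
im,d=capture("wrist");cv2.imwrite("pics/w1.png",im[:,:,::-1]);np.save("pics/w1.npy",np.r_[st["ee_pos"],st["orientation"]])
print(st["t"],st["ee_pos"],p,wpx(face['L'],st["ee_pos"],st["orientation"]))
E
```

```text
L -0.9 [array([-0.24,  1.03, -0.93,  1.55,  0.92,  1.57,  2.48]), array([-0.19,  1.12, -0.85,  1.69,  1.03,  1.39,  2.39])]
L -0.6 [array([-0.27,  1.  , -0.83,  1.55,  0.87,  1.51,  2.22]), array([-0.22,  1.09, -0.76,  1.69,  0.98,  1.33,  2.13])]
L -0.3 [array([-0.32,  0.96, -0.72,  1.55,  0.81,  1.44,  1.97]), array([-0.28,  1.05, -0.64,  1.7 ,  0.92,  1.24,  1.88])]
L 0 [array([-0.37,  0.94, -0.62,  1.56,  0.76,  1.38,  1.72]), array([-0.34,  1.03, -0.53,  1.7 ,  0.86,  1.17,  1.64])]
L 0.3 [array([-0.42,  0.91, -0.52,  1.56,  0.7 ,  1.33,  1.47]), array([-0.39,  1.01, -0.44,  1.7 ,  0.8 ,  1.11,  1.39])]
L 0.6 [array([-0.46,  0.9 , -0.43,  1.56,  0.65,  1.29,  1.22]), array([-0.44,  0.99, -0.34,  1.71,  0.74,  1.06,  1.14])]
L 0.9 [array([-0.51,  0.89, -0.32,  1.57,  0.59,  1.24,  0.97]), array([-0.49,  0.98, -0.24,  1.71,  0.67,  1.  ,  0.91])]
R -0.9 [array([ 1.23,  1.13, -1.33,  1.89,  0.71,  0.94,  0.45]), array([ 1.06,  1.17, -1.08,  1.99,  0.8 ,  0.63,  0.39])]
R -0.6 [array([ 1.18,  1.04, -1.17,  1.89,  0.55,  0.83,  0.32]), array([ 1.06,  1.18, -1.09,  1.99,  0.81,  0.64,  0.08])]
R -0.3 [array([ 1.12,  0.97, -1.02,  1.89,  0.38,  0.76,  0.19]), array([ 1.01,  1.12, -0.97,  1.99,  0.66,  0.55, -0.07])]
R 0 [array([ 1.06,  0.91, -0.87,  1.89,  0.22,  0.71,  0.06]), array([ 0.96,  1.06, -0.84,  1.99,  0.45,  0.47, -0.17])]
R 0.3 [array([ 0.96,  0.84, -0.68,  1.9 , -0.02,  0.69,  0.  ]), array([ 0.89,  1.01, -0.71,  2.  ,  0.19,  0.43, -0.21])]
R 0.6 [array([ 0.86,  0.8 , -0.49,  1.9 , -0.23,  0.69, -0.08]), array([ 0.83,  0.98, -0.59,  2.  , -0.05,  0.41, -0.27])]
R 0.9 [array([ 0.76,  0.77, -0.31,  1.91, -0.42,  0.72, -0.18]), array([ 0.77,  0.95, -0.48,  2.  , -0.27,  0.42, -0.35])]
[-0.3725  0.6808  0.5102  1.6883 -0.41    0.8808 -1.2631]
2.4333 [0.5092 0.2065 0.1477] [0.5092 0.2063 0.1476] [275.6196 223.6516]
```

View pics/w1.png

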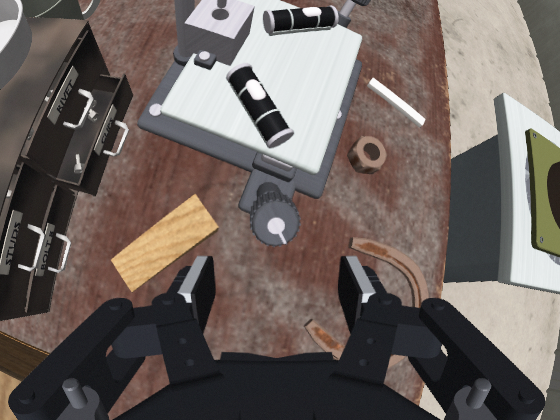

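The knob's face centre is seen at (276,226), against a predicted (275.6,223.7), so the pose is good. The left bubble at (254,90) sits towards the column end of its tube, so I'll grip and turn clockwise.

```bash
cat >> h.py <<'E'
def shot(name,s=None):
    st=get_state();im,_=capture("wrist");cv2.imwrite(f"pics/{name}.png",im[:,:,::-1]);np.save(f"pics/{name}.npy",np.r_[st["ee_pos"],st["orientation"]])
    return im
def turn(s,a0,a1,depth,n=4):
    for a in np.linspace(a0,a1,n+1)[1:]:
        goto(*pose(s,a,depth));st=get_state()
        print(round(st["t"],2),round(a,2),"F",st["contact_force"],"M",st["moment"],"gw",round(st["grip_width"],3),st["grip_force"])
E
python3 - <<'E'
from h import *
move_linear(pose('L',-.4,.026)[0],max_speed=.12)
set_gripper(0,80);st=get_state();print(st["grip_width"],st["grip_force"],st["contact_force"],st["ee_pos"]-pose('L',-.4,.026)[0])
turn('L',-.4,.35,.026)
im=shot("w2")
cv2.imwrite("pics/w2c.png",cv2.resize(im[:210,100:400,::-1],None,fx=2.6,fy=2.6,interpolation=cv2.INTER_CUBIC))
E
```

```text
0.3729408472212658 79.32793617015705 [2.5087 2.2131 6.9086] [0.0015 0.0015 0.001 ]
4.08 -0.21 F [1.3964 2.6521 7.2955] M [ 0.4833 -1.3908  0.6004] gw 0.371 80.15868622809649
4.37 -0.03 F [1.8893 3.1336 7.0053] M [ 0.3916 -1.3582  0.631 ] gw 0.369 80.24252847768366
4.65 0.16 F [0.7262 4.3971 7.6942] M [ 0.3233 -1.2853  0.5644] gw 0.372 79.63836733979406
4.93 0.35 F [1.915  3.1641 7.3336] M [ 0.3441 -1.0467  0.4809] gw 0.37 79.45747111458331
```

View pics/w2c.png

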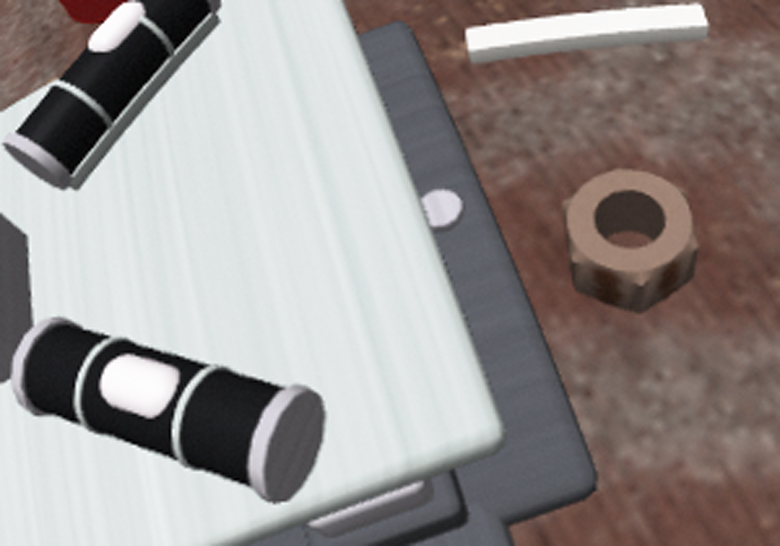

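The left bubble, centred at (140,385), sits midway between its rings at about (88,372) and (186,405), so the left screw is done. Next I'll release it and go over to the right knob by a high waypoint.

Run:
```python
from h import *
set_gripper(.7);move_linear(pose('L',.35,-.15)[0],max_speed=.2)
q0=get_state()["q"];best=None
for yaw in np.arange(-3.1,3.1,.4):
    o=(R.from_euler('z',yaw)*R.from_euler('x',np.pi)).as_quat();q=inverse_kinematics([.43,.02,.33],o)
    if q is None: continue
    c=max(abs(np.array(q)-q0).max(),abs(np.array(q)-[.86,.8,-.49,1.9,-.23,.69,-.08]).max())
    if best is None or c<best[0]: best=(c,yaw,o)
print(best,q0)
goto([.43,.02,.33],best[2]);print(get_state()["q"])
goto(*pose('R',.4,-.07));st=get_state();print(st["t"],st["q"],wpx(face['R'],st["ee_pos"],st["orientation"]),st["contact_force"])
shot("w3")
```

```text
(np.float64(0.8819193228170982), np.float64(2.4999999999999987), array([0.3153, 0.949 , 0.    , 0.    ])) [-0.4135  0.8889 -0.6248  1.4332  0.694   1.516   1.4345]
[ 0.1964  0.3242 -0.4797  1.9587  0.1874  0.9019  0.5534]
8.5083 [ 0.748   0.7876 -0.3163  1.9198 -0.424   0.6977  0.3185] [276.9274 226.8765] [0.8921 0.5964 0.3782]
```

View pics/w3.png

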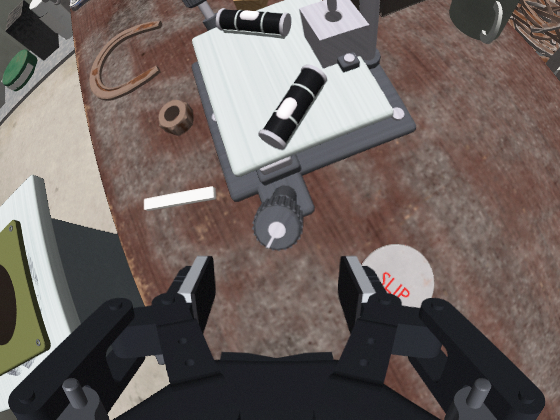

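The right knob's face is at (277,229), as predicted, and its bubble at (287,108) lies towards the knob. I'll grip and turn anticlockwise.

Run:
```python
from h import *
move_linear(pose('R',.4,.026)[0],max_speed=.12)
set_gripper(0,80);st=get_state();print(st["grip_width"],st["grip_force"],st["contact_force"],st["ee_pos"]-pose('R',.4,.026)[0])
turn('R',.4,-.35,.026)
im=shot("w4")
cv2.imwrite("pics/w4c.png",cv2.resize(im[:210,150:450,::-1],None,fx=2.6,fy=2.6,interpolation=cv2.INTER_CUBIC))
```

```text
0.3702744913400226 78.7090488919057 [-2.344  -1.1548  7.6614] [ 0.0005 -0.0011  0.0009]
10.13 0.21 F [-3.2363 -1.6976  8.7271] M [-0.5513 -0.4239 -0.1231] gw 0.372 79.4751405576244
10.38 0.03 F [-3.4816 -2.2597  7.5118] M [-0.489  -0.4155 -0.0532] gw 0.372 79.55755287548527
10.63 -0.16 F [-3.5341 -1.9068  6.9508] M [-0.4334 -0.3547 -0.0919] gw 0.372 78.9016317750793
10.88 -0.35 F [-3.7341 -3.0123  6.7091] M [-0.4454 -0.165  -0.0211] gw 0.377 78.72150415440046
```

View pics/w4c.png

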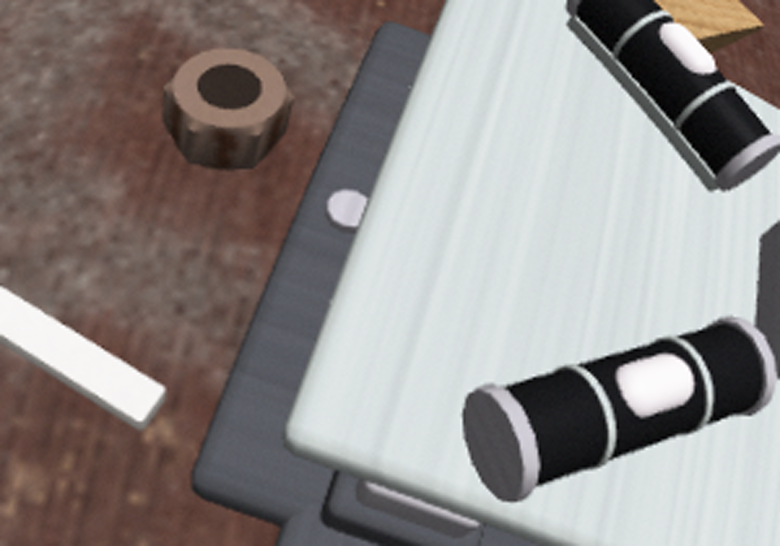

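The right bubble at (656,384) is midway between its rings at about (603,400) and (711,372), and the left bubble is still between its marks. Now I'll release, shut the gripper and look at the cap from above.

Run:
```python
from h import *
set_gripper(.7);move_linear(pose('R',-.35,-.15)[0],max_speed=.2)
set_gripper(0,40)
o=(R.from_euler('z',2.5)*R.from_euler('x',np.pi)).as_quat()
goto([.43,.02,.35],o); goto([.55,.005,.36],o);hold(.3);st=get_state();cap=np.array([.5895,.0051,.263])
print(st["t"],st["contact_force"],wpx(cap,st["ee_pos"],st["orientation"]),wpx(cap+[.016,0,0],st["ee_pos"],st["orientation"]))
shot("w5")
```

```text
14.8417 [ 0.0973  0.4371 -0.0521] [307.2364 249.4266] [318.2626 263.571 ]
```

View pics/w5.png

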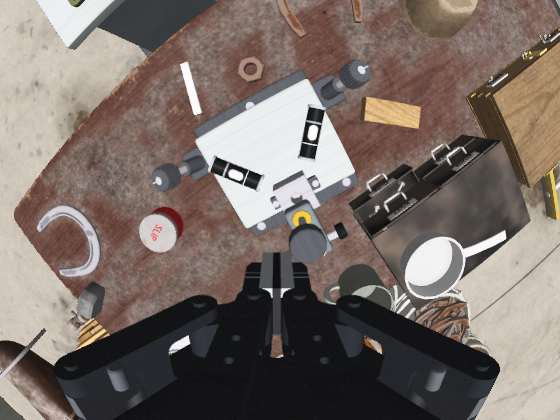

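The cap disc is centred near (308,243), about 6 px from the estimate, and both bubbles, at (313,132) and (236,174), are between their marks. I'll correct and push with force monitoring.

Run:
```python
from h import *
a=np.load("pics/w5.npy");w=wray(308,243,.263,a[:3],a[3:]);print("cap",w,S.inv().apply(w-C))
x,y=w[:2]
o=a[3:]
move_linear([x,y,.285],max_speed=.15)
f0=get_state()["contact_force"][2]
z=.27
while z>.205:
    move_linear([x,y,z],max_speed=.05);st=get_state();f=st["contact_force"][2]-f0
    print(round(st["t"],2),round(z,4),st["ee_pos"],round(f,1))
    if z<.24 and f>22: break
    z-=.006 if z>.226 else .002
hold(.4);st=get_state();print(st["ee_pos"],st["contact_force"])
```

```text
cap [0.5853 0.0088 0.263 ] [0.0476 0.0018 0.263 ]
16.04 0.27 [0.5851 0.0087 0.2698] -1.3
16.31 0.264 [0.585  0.0087 0.2636] -0.3
16.57 0.258 [0.585  0.0088 0.2577] 0.0
16.84 0.252 [0.585  0.0087 0.2516] 0.3
17.11 0.246 [0.585  0.0087 0.2455] -0.6
17.38 0.24 [0.5849 0.0087 0.2395] -0.5
17.64 0.234 [0.5849 0.0087 0.2335] 0.4
17.91 0.228 [0.585  0.0087 0.2275] -0.6
18.18 0.222 [0.585  0.0087 0.2215] -0.1
18.43 0.22 [0.5851 0.0088 0.2198] 0.9
18.68 0.218 [0.5853 0.0088 0.2191] 7.7
18.93 0.216 [0.5854 0.0088 0.219 ] 20.2
19.18 0.214 [0.5854 0.0088 0.2188] 32.4
[0.5854 0.0089 0.2188] [-10.4598  -2.4604  32.6027]
```

Contact comes hard at 0.219, the bottomed height. I'll retreat and verify.

Run:
```python
from h import *
st=get_state();x,y=st["ee_pos"][:2]
move_linear([x,y,.31],max_speed=.15);a=np.load("pics/w5.npy")
goto([.55,.005,.36],a[3:]);hold(.3);st=get_state();print(st["t"],st["contact_force"])
im=shot("w6")
for z in(.219,.263):print(wpx(np.array([.5853,.0088,z]),st["ee_pos"],st["orientation"]))
cv2.imwrite("pics/w6c.png",cv2.resize(im[90:290,190:390,::-1],None,fx=3,fy=3,interpolation=cv2.INTER_CUBIC))
```

```text
21.025 [-0.3827 -0.28    0.1886]
[303.5908 225.4695]
[307.9009 243.5178]
```

View pics/w6c.png

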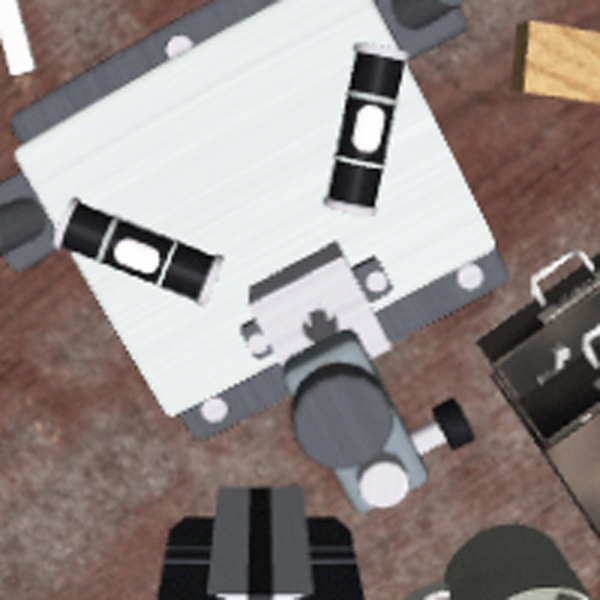

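The cap is at (304,229), which matches the bottomed height. Both bubbles sit mid-way between their marks, and the nut, wedge and stick look undisturbed.

```bash
python3 -c "
from cell import *
print(finish_job())"
```

```text
the job is handed in; nothing more can be done
None
```

I levelled both vials, bottomed the depth rod (contact at 0.219 m), backed the arm clear and handed the job in at about 21 s; the last picture showed both bubbles between their marks, but no verdict was returned.

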